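Refit a hood filter cartridge and hook its cover panel back on

ROBOT

A 7-joint arm with a two-finger parallel gripper is mounted at the origin on the work surface. World frame = base frame: x ahead of the robot, y to its left, z up, the work surface at z = 0. Lengths are in m, angles in rad, forces in N, time in s.
With the tool pointing down it reaches from about 0.4 to 0.85 m from the base axis. Payload 4.4 kg.
Tool frame: the origin (TCP) lies between the finger pads; the fingertips stand 19 mm ahead of it and the grasp point (between the pads) is the TCP; z points along the fingers, y is the direction in which the jaws open and shut (so a half turn about z gives the same grasp; the last joint's range is limited). The gripper opens to 94 mm and grips with 3 to 60 N. Pads are 16 mm wide; open, the fingers measure 119 mm over their backs; the gripper's body (75 mm by 177 mm) begins 78 mm behind the grasp point.
Start: joints at [1.252, 0.628, 0.038, 1.517, -0.027, 0.996, -0.02], TCP at [0.163, -0.629, 0.224] pointing down, gripper open.
Joint ranges: [-3.06, 3.06], [-0.37, 2.12], [-1.25, 1.32], [0.18, 2.47], [-1.1, 4.24], [0.23, 1.98], [-2.94, 2.94]. Speed limits (rad/s): [2.57, 2.57, 3.14, 3.14, 3.14, 3.14, 3.14].

INTERFACE

Orientations are given as a unit quaternion [x, y, z, w].
In Python, from cell import status, camera, manip gives the robot as it stands. The module is installed in compiled form; this text tells all that it offers.
- The arm moves only by the tool carry_out, never from a script. Its argument "targets" is a list of rows, each a list of 3 entries, a list of its own where there are three numbers: the opening in per cent of the stroke, from 0 (shut) to 100 (fully open), then the shift along the tool's x, y, z in mm, then the turn, a rotation vector about the tool's x, y, z in rad. In form: [[grip, [dx, dy, dz], [ax, ay, az]], ...]. A call has 1 to 10 rows; each row is the pose to reach, as a shift and turn from the pose commanded when the call began, along the tool's axes at that moment; what a row does not reach only later rows make up. A row lasts 1/12 s, in which the tool goes at most 41.7 mm and 7.16 degrees, less where a joint would pass 70% of its speed; a pose out of reach is approached as far as the arm can. A call with a gripper value outside its range is refused whole. The fingers move at their own pace and stop on an object; the grip force is fixed at half the most. Time passes only in rows, so rows that repeat a pose let the fingers close. It gives the time, the measured TCP pose, the force and the opening at its end, in the units of the state.
- status.state(): the state, without advancing time (a new reading comes with each control period).
- camera(name): name is "side" or "top"; returns a dict with "image" (384x512x3 uint8, blue, green, red), "fx", "fy", "cx", "cy" (pixels), "R" (3x3) and "t" (3): a world point X has camera coordinates R X + t. Camera axes: x right, y down, z forward; pixel columns grow to the right and rows downward; lengths in m; the calibration is good to about 2 mm. A picture is of the moment at which its call begins. There is no depth.
- manip.job_done(): hands the job in, once; it reports no verdict.
The state is a dict: "time": time; "q": joint angles; "qd": joint speeds; "tau": joint torques, N m; "eef_pos": TCP position; "orientation": TCP orientation; "wrist_force": force on the tool from outside, world axes, zero at the start; "wrist_torque": the same for the moment, N m; "gripper_width": finger opening in m.
Only numpy, scipy, OpenCV 4.12 (cv2) and the standard library are available. Lean on these libraries where they do the work, as an engineer would, in place of code of your own. Each camera call takes 0.05 s, during which the arm holds its last target. There are 200 camera calls.

TASK

The extractor hood's filter housing is being put back together after cleaning. Put the orange hexagonal filter cartridge fully down into the black hexagonal collar inside the housing, then refit the loose cover panel: hold it tilted, hook its tongue under the ledge on the side of the housing opposite the tall back plate, and swing it down under control, without letting it slam, until it lies flat and fully home in its recess. Let go of everything, and leave the star knob and rubber bushing where they are.

Things in the scene. Friction and masses are not known exactly. Their poses are not given: they have to be found in the camera images.
- housing: Grey open filter housing fixed on the counter, 246 long (x) x 176 wide (y) mm. Origin on its underside, at counter level. Ledge at its -x end, tall upright back plate at its +x end, recess for the cover between them. Below the recess is an open cavity, in housing axes x = -86 to 88, y = -58 to 58 mm, its floor at z = 6 mm, holding a black hexagonal collar.
- recess (a point): Middle of the cover's recess at its floor, housing (-3, 0, 60) mm, housing axes. The cover rests on the recess floor all round. From this point the recess reaches 103 mm to -x (end wall, behind the ledge) and 103 mm to +x (back plate), and 68 mm to each side, where rails stand 4 mm above its floor.
- ledge (a point): Middle of the ledge's free edge, at its underside, housing (-84, 0, 78) mm, housing axes. The ledge is a dark 4 mm plate over the full width; under it is a gap for the tongue 18 mm high and 22 mm deep (towards -x). The cover is longer than the opening between ledge and back plate, so it goes in only when tilted over 20 degrees (29 works), tongue end low.
- backplate (a point): Middle of the back plate's top edge, on its inner face, housing (100, 0, 130) mm, housing axes. The plate is 20 mm thick, over the full width. The raised end of the tilted cover passes above it or before it.
- pocket (a point): Centre of the floor of the black hexagonal collar in the housing's cavity, at housing (-15, 0, 6) mm; housing axes. The hole is 50 mm across flats (2 mm play all round), two of its flats face +x and -x; the collar wall is 8 mm thick and stands 14 mm above the cavity floor.
- cartridge_mid (a point): Centre, half-way up, of the loose cartridge (0.16 kg, 46 mm high, upright, z up): orange hexagon 46 mm across flats, 20 high, flats to +x and -x; black fin on top to hold: 36 (x) x 12 (y) x 26 high, from 3 below to 23 mm above this point. Fits the collar in any of six turns. Seated, this point is 23 mm above pocket, the fin 8 mm under the cover; unseated, it blocks the cover.
- panel_handle (a point): Centre of the black fin handle of the loose aluminium cover panel (0.3 kg), which starts lying flat on the counter, z up. Handle: 10 (x) x 60 (y) x 32 high mm, standing on the plate, this point half-way up, 20 mm above the plate's underside. Plate 4 mm thick; in this point's axes it reaches from x = -91 to x = +85 mm, y = -65 to 65, and a 90 mm wide, same-thickness tongue goes on to x = -115.
- panel_tip (a point): Middle of the front end of the cover's tongue, at the underside; axes as the panel (tongue points to -x). It lies 115 mm to -x of and 20 mm below the handle's centre. When the cover is home it is at housing x = -106 to -100, y within 3, z = 60 mm, with the panel's x along the housing's x.
- star_knob_mid (a point): Bystander: aluminium six-lobed star knob, 56 mm across, 22 high, lying on the counter; leave alone. Point at its centre.
- bushing_mid (a point): Bystander: black rubber ring 52 mm across, 22 mm high; leave alone. Point at its centre.
Mind the look-alikes: they are no part of the job. What is shaped like the part that bears cartridge_mid but green or pink is not meant.

How it is judged:
By the outcome, as a careful person would: the job done as asked, in the order asked, and still so for the second after the job is handed in, with the robot touching nothing.
It also fails if it takes over 61 s, if anything falls off the work surface, if the arm or the gripper's body presses on something with over 40 N, if the wrist force passes 120 N, or if a joint passes its speed limit or range.

## Working session

There is one attempt and no reset: what is moved stays moved. The work goes in short steps, Python scripts to look and compute and a tool call to move; the robot and the scene stay as the last step left them, time stands still between calls to the robot, and variables do not carry over. Pictures are saved under pics/ and viewed, about 8 in all and at most 12, crops included, and the job is handed in when it is done.

Besides the shell and the picture viewer there is one more tool, called after "Call:" as name([rows], argument=value, ...), one row to a line, values as JSON. carry_out: Moves the arm, as the interface text tells. Its arguments: {"type":"object","properties":{"targets":{"type":"array"}},"required":["targets"]}

```bash
mkdir -p pics; python3 - <<'E'
from cell import status,camera
import cv2,numpy as np
print(status.state())
for n in("top","side"):
    c=camera(n);cv2.imwrite(f"pics/{n}0.png",c["image"]);np.savez(f"{n}0.npz",**c)
    print(n,c["fx"],c["fy"],c["cx"],c["cy"],c["R"],c["t"],-np.array(c["R"]).T@c["t"])
E
```

```text
{'time': 0.0, 'q': array([ 1.25221968,  0.6293128 ,  0.03843245,  1.51829947, -0.02704311,
        0.99629048, -0.01998501]), 'qd': array([-0.00035773,  0.00034524,  0.00077052, -0.00069587, -0.00040065,
       -0.00168592,  0.00138091]), 'tau': array([-1.81530277e-04, -5.49720383e+01,  1.14328645e+00, -1.86628139e+01,
       -5.22317807e-02,  2.37998186e-02,  1.66528921e-04]), 'eef_pos': array([ 0.16246005, -0.62875709,  0.22359741]), 'orientation': array([ 9.92023175e-01,  1.26052434e-01, -1.02439126e-04, -8.90767367e-04]), 'wrist_force': array([ 0.00348983,  1.0972    , -0.1220548 ]), 'wrist_torque': array([ 0.0408167 ,  0.00666171, -0.07990616]), 'gripper_width': 0.09380993128939587}
top 464.076232115133 464.076232115133 250.7315808926554 188.6637603828199 [[ 0.00169631 -0.99966442 -0.0258489 ]
 [-0.99446109  0.00103016 -0.10510028]
 [ 0.10509164  0.02588401 -0.99412563]] [-2.13402077e-04  5.81272640e-01  9.82797966e-01] [ 0.47476954 -0.02625088  1.03811105]
side 385.38574240518705 385.38574240518705 253.30348292146368 188.06420791197877 [[-0.853517   -0.52104312  0.00477489]
 [-0.31351935  0.50621132 -0.80340259]
 [ 0.41619028 -0.68721479 -0.59541707]] [0.47445562 0.2478151  0.8514679 ] [0.1282781  0.70690636 0.70380833]
```

View pics/top0.png

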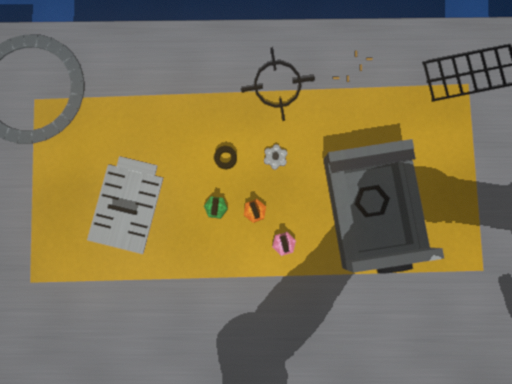

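View pics/side0.png

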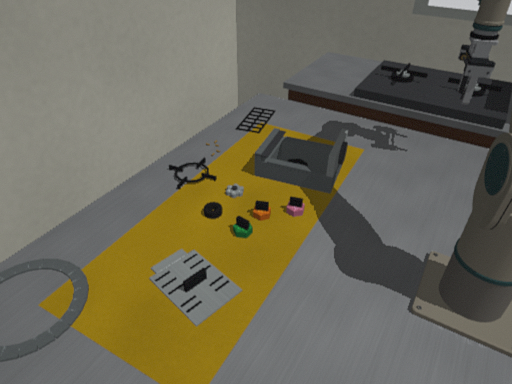

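```bash
python3 - <<'E'
import cv2,numpy as np
a=cv2.imread("pics/top0.png");b=cv2.imread("pics/side0.png")
A=cv2.resize(a[130:280,310:450],(400,428),interpolation=2)
B=cv2.resize(b[115:205,240:375],(400,267),interpolation=2)
C=cv2.resize(a[140:265,80:180],(400,500),interpolation=2)
D=cv2.resize(a[140:265,195:305],(400,454),interpolation=2)
L=np.vstack([A,np.zeros((172,400,3),np.uint8)]); 
R=np.vstack([B,np.zeros((333,400,3),np.uint8)]);R[280:600]=cv2.resize(C,(400,320))
L=np.clip(L*1.8,0,255).astype(np.uint8);R=np.clip(R*1.5,0,255).astype(np.uint8)
cv2.imwrite("pics/crop1.png",np.hstack([L,R]))
E
```

```text
(no output)
```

View pics/crop1.png

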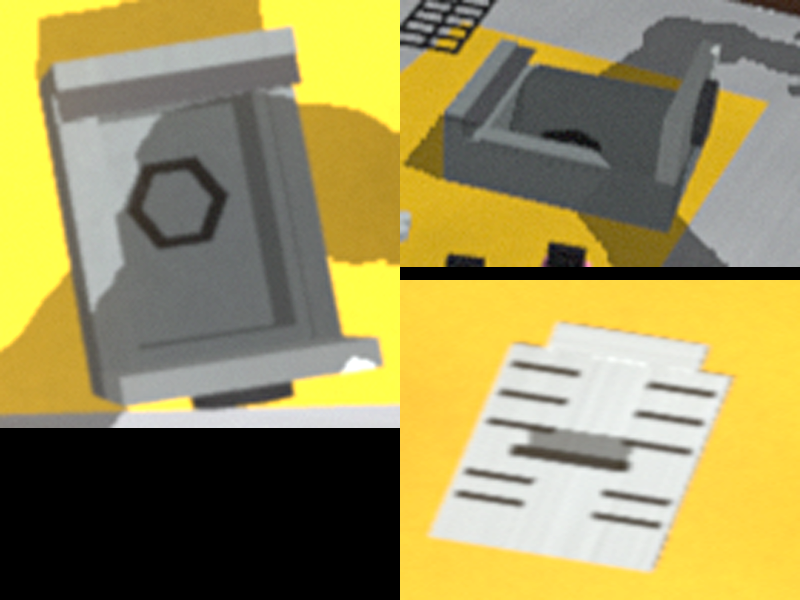

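```bash
cat > lib.py <<'E'
import cv2,numpy as np
def cast(c,px,z):
    px=np.atleast_2d(np.asarray(px,float))
    d=np.c_[(px[:,0]-c["cx"])/c["fx"],(px[:,1]-c["cy"])/c["fy"],np.ones(len(px))]@c["R"]
    o=-c["R"].T@c["t"]
    return o+d*((z-o[2])/d[:,2])[:,None]
def tri(c1,p1,c2,p2):
    A=[];b=[]
    for c,p in((c1,p1),(c2,p2)):
        o=-c["R"].T@c["t"];d=cast(c,p,0)[0]-o;d/=np.linalg.norm(d)
        P=np.eye(3)-np.outer(d,d);A.append(P);b.append(P@o)
    return np.linalg.lstsq(np.vstack(A),np.hstack(b),rcond=None)[0]
def proj(c,X):
    x=np.atleast_2d(X)@c["R"].T+c["t"]
    return np.c_[c["cx"]+c["fx"]*x[:,0]/x[:,2],c["cy"]+c["fy"]*x[:,1]/x[:,2]]
def load(n): return {k:v for k,v in np.load(n).items()}
def blobs(m,amin):
    cs,_=cv2.findContours(m.astype(np.uint8),cv2.RETR_EXTERNAL,cv2.CHAIN_APPROX_NONE)
    return [c for c in cs if cv2.contourArea(c)>amin]
E
python3 - <<'E'
from lib import *
np.set_printoptions(precision=4,suppress=True)
for n,roi in(("top",(195,140,310,265)),("side",(195,175,310,245))):
    c=load(n+"0.npz");im=c["image"];h=cv2.cvtColor(im,cv2.COLOR_BGR2HSV).astype(int)
    m=(h[...,0]>=4)&(h[...,0]<=16)&(h[...,1]>150)&(h[...,2]>90)
    k=np.zeros_like(m);k[roi[1]:roi[3],roi[0]:roi[2]]=1;m&=k
    bl=max(blobs(m,10),key=cv2.contourArea);hull=cv2.convexHull(bl)
    r=cv2.boundingRect(hull);M=cv2.moments(hull);cen=np.array([M["m10"]/M["m00"],M["m01"]/M["m00"]])
    x,y,w,hh=r
    dk=(h[...,2]<70)&k; e=np.zeros_like(m);e[y-8:y+hh+3,x-3:x+w+3]=1
    f=max(blobs(dk&e,5),key=cv2.contourArea);R=cv2.minAreaRect(f)
    print(n,"orange",r,cen,"fin",R)
    if n=="top":
        print(" hex z.01",cast(c,cen,.015),"fin top",cast(c,R[0],.046))
        b=cast(c,cv2.boxPoints(R),.046);print(b[:,:2])
    else: print(" fin z.033",cast(c,R[0],.033))
c=load("top0.npz");h=cv2.cvtColor(c["image"],cv2.COLOR_BGR2HSV).astype(int)
# panel: not yellow, in roi
m=np.zeros(h.shape[:2],bool);m[145:262,82:175]=1;m&=h[...,1]<100
p=max(blobs(m,500),key=cv2.contourArea);pc=p[:,0]
print("panel area",cv2.contourArea(p))
ap=cv2.approxPolyDP(cv2.convexHull(p),3,True)[:,0];print(ap.tolist());print(cast(c,ap,.004)[:,:2])
R=cv2.minAreaRect(p);b=cast(c,cv2.boxPoints(R),.004)[:,:2];print("rect",b,np.linalg.norm(b-np.roll(b,1,0),axis=1),b.mean(0))
# collar
v=h[...,2];m=np.zeros_like(m);m[180:222,350:395]=1
print(v[200,345:400],v[195:215,372])
for T in(30,36,42):
    q=max(blobs((v<T)&m,50),key=cv2.contourArea);M=cv2.moments(q);cc=np.array([M["m10"]/M["m00"],M["m01"]/M["m00"]])
    print(T,cv2.boundingRect(q),cc,"collar",cast(c,cc,.020)[0],cv2.contourArea(q))
E
```

```text
top orange (244, 199, 22, 23) [254.4373 210.2092] fin ((254.5345001220703, 209.58621215820312), (14.855627059936523, 3.15682053565979), 68.19859313964844)
 hex z.01 [[ 0.5351 -0.0079  0.015 ]] fin top [[ 0.5346 -0.0086  0.046 ]]
[[ 0.5482  0.0004]
 [ 0.5507 -0.0059]
 [ 0.5211 -0.0177]
 [ 0.5186 -0.0114]]
side orange (253, 207, 18, 13) [261.7808 213.0347] fin ((261.30487060546875, 205.25608825683594), (12.368331909179688, 8.392796516418457), 6.34019136428833)
 fin z.033 [[ 0.5369 -0.011   0.033 ]]
panel area 4833.5
[[119, 157], [156, 165], [162, 178], [142, 253], [87, 239], [107, 166]]
[[0.6568 0.3005]
 [0.6382 0.2155]
 [0.6085 0.2012]
 [0.4406 0.2422]
 [0.4713 0.3668]
 [0.6362 0.3274]]
rect [[0.47   0.3679]
 [0.6673 0.3227]
 [0.6328 0.1935]
 [0.4374 0.2408]] [0.1312 0.2025 0.1337 0.2011] [0.5519 0.2812]
[107 106 106 105 105 104 105 105  97  77  53  40  35  33  37  48  59  61
  62  63  63  64  63  63  62  62  62  62  63  62  61  63  63  63  61  62
  63  62  51  34  24  25  24  30  51  62  61  63  63  62  61  61  56  50
  46] [61 63 63 60 62 62 62 63 62 62 62 61 62 62 62 62 60 46 34 26]
30 (362, 186, 27, 30) [379.4311 201.1907] collar [ 0.5546 -0.2811  0.02  ] 104.0
36 (356, 186, 33, 31) [374.4265 200.7954] collar [ 0.5555 -0.2702  0.02  ] 211.0
42 (355, 185, 35, 32) [371.8323 200.7911] collar [ 0.5555 -0.2646  0.02  ] 747.5
```

```bash
python3 - <<'E'
from lib import *
np.set_printoptions(precision=4,suppress=True)
c=load("top0.npz");v=cv2.cvtColor(c["image"],cv2.COLOR_BGR2HSV)[...,2].astype(int)
m=np.zeros(v.shape,bool);m[182:220,352:392]=1
for T in(46,50,54):
    q=max(blobs((v<T)&m,50),key=cv2.contourArea);hu=cv2.convexHull(q);M=cv2.moments(hu);cc=np.array([M["m10"]/M["m00"],M["m01"]/M["m00"]])
    print(T,cv2.boundingRect(q),cc,"collar",cast(c,cc,.018)[0],cv2.contourArea(hu))
f=lambda *p:np.array(p)/2.857+[310,130]
def rep(n,P,z):
    w=cast(c,P,z)[:,:2];d=w[1]-w[0];print(n,w.round(4).tolist(),"mid",w.mean(0),"len",np.linalg.norm(d),"normal yaw",np.degrees(np.arctan2(d[1],d[0]))-90);return w.mean(0)
e=rep("endwall outer",f((53,66),(292,29)),.082)
l=rep("ledge edge",f((65,120),(300,80)),.080)
b=rep("back in",f((120,378),(380,340)),.130)
b2=rep("back out",f((122,403),(382,365)),.130)
print("ledge->back",np.linalg.norm(b-l),"expect .184"); d=b-l;print(np.degrees(np.arctan2(d[1],d[0])))
print("pocket est",l+d*69/184, "endwall->backout",np.linalg.norm(b2-e),"expect .243ish")
im=c["image"]
o=cv2.resize(im[130:280,310:450],(560,600),interpolation=2);o=np.clip(o*2.2,0,255).astype(np.uint8)
cv2.imwrite("pics/h2.png",o)
E
```

```text
46 (355, 185, 35, 32) [371.9097 200.6764] collar [ 0.5559 -0.2652  0.018 ] 807.0
50 (355, 185, 35, 33) [371.7274 200.8362] collar [ 0.5555 -0.2648  0.018 ] 826.0
54 (354, 184, 36, 34) [371.6749 200.6977] collar [ 0.5558 -0.2647  0.018 ] 855.0
endwall outer [[0.6501, -0.1632], [0.6768, -0.3366]] mid [ 0.6634 -0.2499] len 0.17549415309347394 normal yaw -171.23778263984087
ledge edge [[0.6106, -0.1715], [0.6396, -0.3417]] mid [ 0.6251 -0.2566] len 0.17265448567214195 normal yaw -170.3480584119747
back in [[0.428, -0.1979], [0.4538, -0.3723]] mid [ 0.4409 -0.2851] len 0.1763631576820769 normal yaw -171.58687227855228
back out [[0.4114, -0.1989], [0.4372, -0.373]] mid [ 0.4243 -0.2859] len 0.1760168813819216 normal yaw -171.57598905582716
ledge->back 0.18640624544591078 expect .184
-171.20491834100076
pocket est [ 0.556  -0.2673] endwall->backout 0.24185944232058434 expect .243ish
```

View pics/h2.png

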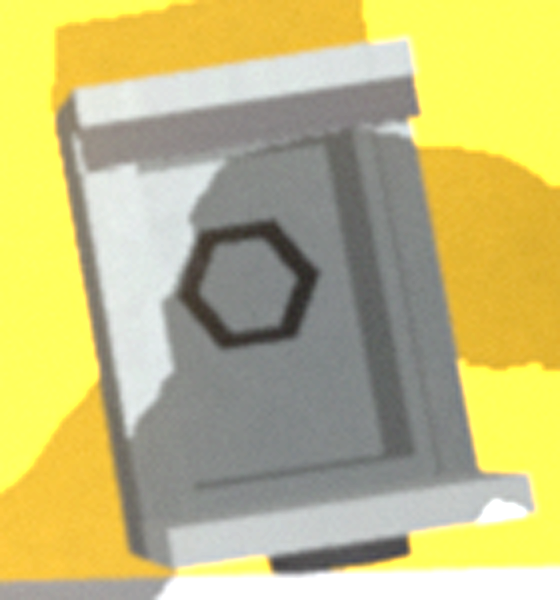

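```bash
cat > goal.py <<'E'
from lib import *
from cell import status
from scipy.spatial.transform import Rotation as Ro
np.set_printoptions(precision=4,suppress=True)
def down(a,tilt=0):
    "tool down, tool y at world angle a deg; then tilt deg about tool x"
    a=np.radians(a);x=[-np.sin(a),np.cos(a),0];y=[np.cos(a),np.sin(a),0]
    return Ro.from_matrix(np.c_[x,y,[0,0,-1]])*Ro.from_rotvec([np.radians(tilt),0,0])
def rel(*goals):
    s=status.state();R=Ro.from_quat(s["orientation"]);p=s["eef_pos"]
    print("t",round(s["time"],2),"p",p.round(4),"yaw_y",round(float(np.degrees(np.arctan2(*R.as_matrix()[1::-1,1]))),2),"F",s["wrist_force"].round(1),"w",round(s["gripper_width"],4),"q",s["q"].round(2))
    for P,G in goals: print((R.inv().apply(np.array(P)-p)*1000).round(1).tolist(),(R.inv()*G).as_rotvec().round(4).tolist())
E
python3 -c "
from goal import *
rel(([.535,-.0083,.14],down(-68.3)),([.535,-.0083,.042],down(-68.3)))"
```

```text
t 0.1 p [ 0.1625 -0.6288  0.2237] yaw_y -75.51 F [-0.9 -0.7  0.1] w 0.0937 q [ 1.25  0.63  0.04  1.52 -0.03  1.   -0.02]
[515.9, -507.4, 84.5] [-0.0017, -0.0001, -0.1259]
[515.9, -507.3, 182.5] [-0.0017, -0.0001, -0.1259]
```

Call:
carry_out([
  [40,[516,-507,0],[0,0,-0.126]],
  [40,[516,-507,0],[0,0,-0.126]],
  [40,[516,-507,0],[0,0,-0.126]],
  [40,[516,-507,0],[0,0,-0.126]],
  [40,[516,-507,0],[0,0,-0.126]],
  [40,[516,-507,0],[0,0,-0.126]],
  [40,[516,-507,0],[0,0,-0.126]],
  [40,[516,-507,0],[0,0,-0.126]],
  [40,[516,-507,0],[0,0,-0.126]],
  [40,[516,-507,0],[0,0,-0.126]],
])

```text
time: 0.93
eef_pos: [0.3778, -0.2704, 0.2244]
orientation: [0.982, 0.188, -0.0, -0.0]
wrist_force: [0.8, -0.1, -0.9]
gripper_width: 0.0381
```

```bash
python3 -c "
from goal import *
rel(([.535,-.0083,.10],down(-68.3)),([.535,-.0083,.042],down(-68.3)))"
```

```text
t 0.93 p [ 0.3778 -0.2704  0.2244] yaw_y -68.31 F [ 0.8 -0.1 -0.9] w 0.0381 q [ 0.59  0.37 -0.03  2.01  0.02  0.76 -0.65]
[243.0, -185.4, 124.4] [-0.0002, 0.0001, -0.0002]
[243.0, -185.4, 182.4] [-0.0002, 0.0001, -0.0002]
```

Call:
carry_out([
  [40,[243,-185,40],[0,0,0]],
  [40,[243,-185,40],[0,0,0]],
  [40,[243,-185,40],[0,0,0]],
  [40,[243,-185,40],[0,0,0]],
  [40,[243,-185,40],[0,0,0]],
  [40,[243,-185,40],[0,0,0]],
  [40,[243,-185,40],[0,0,0]],
  [40,[243,-185,40],[0,0,0]],
  [40,[243,-185,80],[0,0,0]],
  [40,[243,-185,110],[0,0,0]],
])

```text
time: 1.77
eef_pos: [0.5359, -0.0083, 0.1136]
orientation: [0.982, 0.19, 0.001, -0.0]
wrist_force: [-0.4, 0.0, -2.0]
gripper_width: 0.0375
```

```bash
python3 - <<'E'
from goal import *
from cell import camera
rel(([.535,-.0083,.042],down(-68.3)))
c=camera("side");np.savez("side1.npz",**c)
cv2.imwrite("pics/s1.png",cv2.resize(c["image"][130:255,170:335],(792,600),interpolation=2))
E
```

```text
t 1.77 p [ 0.5359 -0.0083  0.1136] yaw_y -68.09 F [-0.4  0.  -2. ] w 0.0375 q [-0.    0.62 -0.05  1.94  0.05  0.58 -1.27]
[-1.0, -0.4, 71.6] [0.0003, -0.0026, 0.0037]
```

View pics/s1.png

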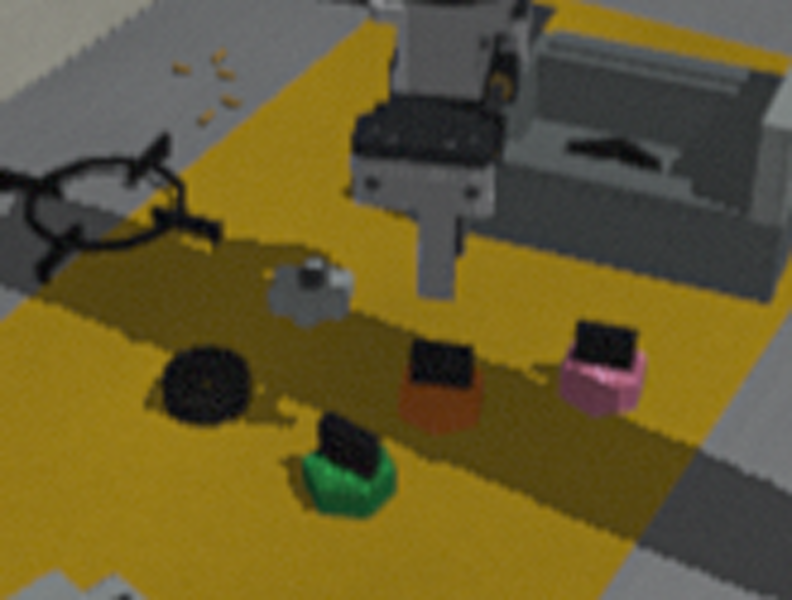

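Gripper (finger tips at crop 437,298) stands straight above the orange cartridge's fin (443,362). Go down and grip.

Call:
carry_out([
  [40,[-1,0,30],[0,0,0]],
  [40,[-1,0,55],[0,0,0]],
  [40,[-1,0,71],[0,0,0]],
  [40,[-1,0,71],[0,0,0]],
  [0,[-1,0,71],[0,0,0]],
  [0,[-1,0,71],[0,0,0]],
  [0,[-1,0,71],[0,0,0]],
  [0,[-1,0,71],[0,0,0]],
  [0,[-1,0,71],[0,0,0]],
  [0,[-1,0,71],[0,0,0]],
])

```text
time: 2.65
eef_pos: [0.5344, -0.0104, 0.0448]
orientation: [0.982, 0.188, 0.001, -0.0]
wrist_force: [-1.3, 1.0, 7.7]
gripper_width: 0.0116
```

```bash
python3 -c "
from goal import *
rel(([.535,-.0083,.042],down(-68.3)))"
```

```text
t 2.65 p [ 0.5344 -0.0104  0.0448] yaw_y -68.28 F [-1.3  1.   7.7] w 0.0116 q [-0.01  0.74 -0.04  1.98  0.06  0.42 -1.28]
[1.3, -1.7, 2.8] [0.0002, -0.0019, 0.0003]
```

```bash
python3 -c "
from goal import *
rel(([.534,-.0104,.15],down(-68.3)),([.5556,-.2663,.15],down(-81.3)))"
```

```text
t 2.65 p [ 0.5344 -0.0104  0.0448] yaw_y -68.28 F [-1.3  1.   7.7] w 0.0116 q [-0.01  0.74 -0.04  1.98  0.06  0.42 -1.28]
[-0.2, -0.1, -105.2] [0.0002, -0.0019, 0.0003]
[-74.8, 245.6, -105.3] [-0.0, -0.0019, 0.2272]
```

Call:
carry_out([
  [0,[0,0,-40],[0,0,0]],
  [0,[0,0,-80],[0,0,0]],
  [0,[-2,10,-105],[0,0,0]],
  [0,[-75,246,-105],[0,0,0.227]],
  [0,[-75,246,-105],[0,0,0.227]],
  [0,[-75,246,-105],[0,0,0.227]],
  [0,[-75,246,-105],[0,0,0.227]],
  [0,[-75,246,-105],[0,0,0.227]],
  [0,[-75,246,-105],[0,0,0.227]],
  [0,[-75,246,-105],[0,0,0.227]],
])

```text
time: 3.48
eef_pos: [0.5532, -0.2793, 0.1489]
orientation: [0.998, 0.07, 0.0, 0.004]
wrist_force: [-0.2, -2.0, -0.4]
gripper_width: 0.0119
```

```bash
python3 - <<'E'
from goal import *
from cell import camera
rel(([.5556,-.2663,.15],down(-81.3)),([.5556,-.2663,.07],down(-81.3)))
c=camera("side");np.savez("side2.npz",**c)
d=camera("top");np.savez("top2.npz",**d)
a=cv2.resize(c["image"][80:205,230:330],(400,500),interpolation=2)
b=cv2.resize(d["image"][130:255,320:420],(400,500),interpolation=2)
cv2.imwrite("pics/s2.png",np.clip(np.hstack([a,b])*1.6,0,255).astype(np.uint8))
E
```

```text
t 3.48 p [ 0.5532 -0.2793  0.1489] yaw_y -81.99 F [-0.2 -2.  -0.4] w 0.0119 q [ 0.42  0.67 -0.    1.68  0.01  0.78 -1.02]
[4.2, -12.6, -1.2] [0.0087, 0.0003, -0.0121]
[4.2, -13.3, 78.8] [0.0087, 0.0003, -0.0121]
```

View pics/s2.png

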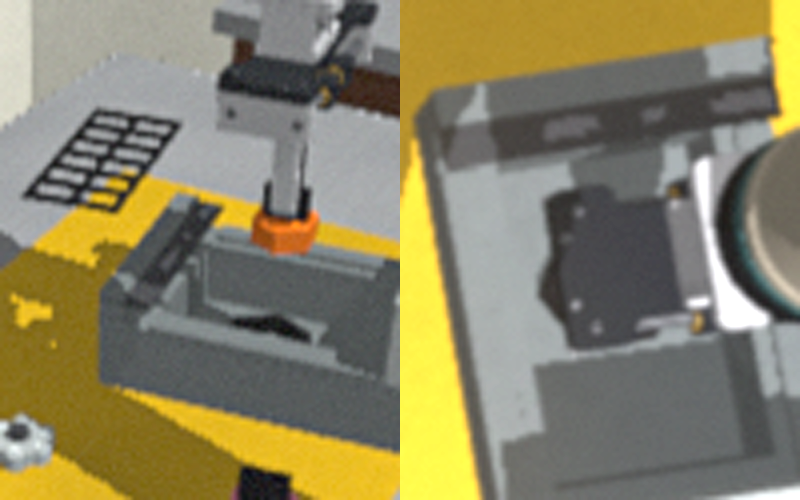

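Call:
carry_out([
  [0,[0,0,0],[0,0,0]],
  [0,[0,0,0],[0,0,0]],
  [0,[0,0,0],[0,0,0]],
])

```text
time: 3.83
eef_pos: [0.5554, -0.265, 0.1486]
orientation: [0.997, 0.077, 0.0, -0.0]
wrist_force: [-0.1, 0.5, -1.9]
gripper_width: 0.0118
```

```bash
python3 - <<'E'
from goal import *
from cell import camera
rel(([.5556,-.2663,.15],down(-81.3)),([.5556,-.2663,.07],down(-81.3)))
c=camera("side");np.savez("side3.npz",**c)
s=status.state();p=s["eef_pos"];R=Ro.from_quat(s["orientation"])
h=cv2.cvtColor(c["image"],cv2.COLOR_BGR2HSV).astype(int)
m=(h[...,0]>=3)&(h[...,0]<=16)&(h[...,1]>150)&(h[...,2]>60);m[:100]=0;m[160:]=0;m[:,:270]=0;m[:,330:]=0
b=max(blobs(m,10),key=cv2.contourArea);print(cv2.boundingRect(b))
pts=b[:,0]
print("orange x-range",pts[:,0].min(),pts[:,0].max(),"y",pts[:,1].min(),pts[:,1].max())
# predicted hexagon (tool down), bottom at TCP-.0448, fin along tool x
for dx in(-.004,0,.004):
    a=np.radians(30+60*np.arange(6));r=.046/np.sqrt(3)
    H=np.array([[r*np.cos(t)+dx,r*np.sin(t),z] for z in(.0248,.0448) for t in a])
    q=proj(c,p+R.apply(H));print(dx,q.min(0),q.max(0))
E
```

```text
t 3.83 p [ 0.5554 -0.265   0.1486] yaw_y -81.13 F [-0.1  0.5 -1.9] w 0.0118 q [ 0.41  0.67 -0.01  1.69  0.01  0.78 -1.03]
[-0.0, 1.3, -1.4] [-0.001, -0.0002, 0.0029]
[-0.1, 1.4, 78.6] [-0.001, -0.0002, 0.0029]
(290, 134, 17, 12)
orange x-range 290 306 y 134 145
-0.004 [290.7383 132.7173] [307.9823 146.1524]
0 [289.5141 132.4777] [306.7341 145.8933]
0.004 [288.2925 132.2386] [305.4885 145.6348]
```

Call:
carry_out([
  [0,[0,1,35],[0,0,0.003]],
  [0,[0,1,60],[0,0,0.003]],
  [0,[0,1,75],[0,0,0.003]],
  [0,[0,1,78],[0,0,0.003]],
  [0,[0,1,78],[0,0,0.003]],
  [0,[0,1,84],[0,0,0.003]],
  [0,[0,1,88],[0,0,0.003]],
  [0,[0,1,88],[0,0,0.003]],
])

```text
time: 4.55
eef_pos: [0.5566, -0.268, 0.0638]
orientation: [0.997, 0.075, 0.001, 0.0]
wrist_force: [-3.5, 3.4, 13.7]
gripper_width: 0.0116
```

```bash
python3 -c "
from goal import *
rel(([.5556,-.2663,.0508],down(-81.3)))"
```

```text
t 4.55 p [ 0.5566 -0.268   0.0638] yaw_y -81.45 F [-3.5  3.4 13.7] w 0.0116 q [ 0.41  0.78 -0.01  1.74  0.01  0.61 -1.03]
[-0.8, -1.8, 13.0] [0.0011, -0.0029, -0.0026]
```

```bash
python3 - <<'E'
from goal import *
from cell import camera
c=camera("side");np.savez("side4.npz",**c)
d=camera("top");np.savez("top4.npz",**d)
a=cv2.resize(c["image"][125:185,265:325],(400,400),interpolation=2)
b=cv2.resize(d["image"][170:230,340:400],(400,400),interpolation=2)
cv2.imwrite("pics/s4.png",np.clip(np.hstack([a,b])*2.,0,255).astype(np.uint8))
E
```

```text
(no output)
```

View pics/s4.png

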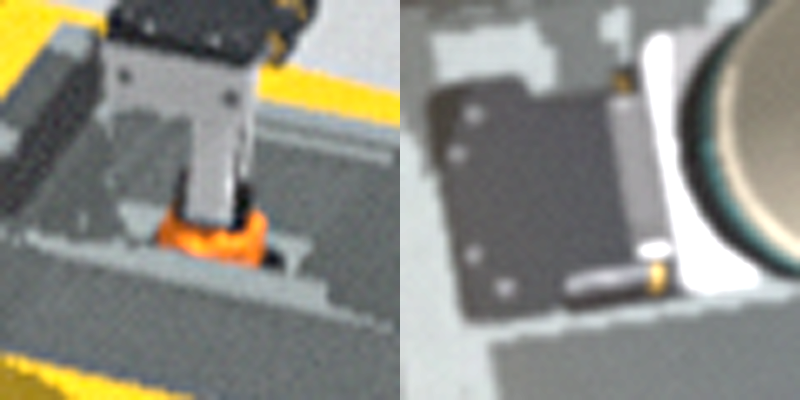

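```bash
python3 - <<'E'
from goal import *
for n in("side0","side3"):
    c=load(n+".npz");v=cv2.cvtColor(c["image"],cv2.COLOR_BGR2HSV)[...,2].astype(int)
    print(n);print(v[152:172,284:322])
yaw=np.radians(-171.3)
P=np.array([.5556,-.2663]);a=yaw+np.radians(30+60*np.arange(6))
for r in(.033,.025):
  V=np.c_[P+2*r/np.sqrt(3)*np.c_[np.cos(a),np.sin(a)],np.full(6,.020)]
  print(proj(c,V))
E
```

```text
side0
[[53 54 57 55 53 51 57 55 53 54 53 52 55 53 54 57 55 53 52 53 57 52 58 53
  53 52 55 51 54 56 55 53 54 52 55 56 53 52]
 [56 53 54 50 54 54 52 54 55 54 56 51 53 57 54 54 56 51 54 54 53 56 51 52
  54 53 51 54 54 51 53 56 53 53 53 54 53 53]
 [54 54 51 56 56 54 53 55 54 53 52 55 52 53 54 51 53 54 54 51 53 52 51 53
  54 55 54 54 53 54 53 52 51 54 49 53 54 56]
 [52 57 52 56 52 54 53 53 51 54 53 55 54 55 53 52 55 53 54 53 54 55 53 52
  56 50 53 52 53 55 54 56 56 54 55 55 53 54]
 [56 53 52 54 56 53 54 57 52 55 54 52 52 52 53 51 55 55 55 54 54 54 52 52
  53 53 54 55 51 56 55 54 53 53 52 54 52 52]
 [55 50 54 54 51 54 54 56 53 53 53 54 58 52 56 54 54 53 53 54 53 52 55 52
  52 52 55 51 53 51 54 56 53 53 54 55 54 53]
 [55 52 53 54 51 49 49 49 45 48 45 48 42 43 44 42 48 52 54 53 55 54 53 53
  52 52 55 51 54 55 54 53 55 54 52 54 52 55]
 [50 53 51 48 39 30 31 27 26 26 25 30 18 21 24 21 28 37 49 49 55 53 54 55
  51 54 53 50 53 52 52 52 53 54 54 50 50 55]
 [62 56 53 43 26 17 14 11 22 18 12 16 17 19 15 14 22 19 28 38 51 53 52 55
  51 52 54 54 53 55 53 51 52 54 53 52 54 55]
 [77 74 70 60 46 32 30 
[... 3227 characters left out ...]
5 60 65 70 73 79 81 86 87 89 89 90 88 88 88
  90 89 88 86 91 85 57 53 54 52 54 54 52 50]
 [60 57 58 59 55 57 56 54 58 56 54 52 57 55 60 64 69 73 78 79 83 85 86 91
  88 86 89 90 91 83 54 49 51 51 52 53 51 55]
 [60 56 57 60 58 57 55 57 60 53 56 57 56 57 54 55 57 54 58 61 64 70 76 79
  81 85 88 90 91 87 67 51 54 51 51 50 54 52]
 [59 56 59 58 58 58 56 60 58 58 58 56 57 56 57 55 56 57 54 53 57 55 56 61
  65 71 75 78 81 86 84 73 71 67 51 52 50 50]]
[[307.5012 163.5569]
 [299.5339 158.5692]
 [288.2817 159.3022]
 [284.5384 165.0881]
 [292.4184 170.3364]
 [304.1383 169.5361]]
[[304.7334 163.7415]
 [298.705  159.9399]
 [290.1392 160.5011]
 [287.3374 164.9014]
 [293.3157 168.8525]
 [302.1499 168.2528]]
```

```bash
python3 - <<'E'
from goal import *
c=load("side4.npz");h=cv2.cvtColor(c["image"],cv2.COLOR_BGR2HSV).astype(int)
s=h[...,1]
print(h[153:169,284:314,1])
print(h[153:169,284:314,2])
p=np.array([.5566,-.268,.0638]);R=down(-81.45)
a=np.radians(30+60*np.arange(6));r=.046/np.sqrt(3)
for z in(.0248,.0448):
    print(proj(c,p+R.apply([[r*np.cos(t),r*np.sin(t),z] for t in a])))
E
```

```text
[[ 23   9  18   4  14  13  23  15   0   7  11   6   3   9   5   7   7  27
   15   5  23  18   9  14  22  23  14  22  17  17]
 [ 13  17   9  18  13  18   9  21   0  10   3   6   6   3   5   5  17  16
   39  15  18  13   9   5   9  14  13   9  17   9]
 [ 16  17  17  11  17  13  38 109   7  13   9  12   6   0   8   3  21 170
   16   4  26  13  13  18  22   9  10  26  26  17]
 [ 14  19  15  18  16   3 108  92  22  13   9   9   6   6   5   9  43  45
   97  95  13  38  27  18  13  13  18  18  13   9]
 [ 17  16  17  19  14  45 170 163  19  21  17  23  12  14  13  15  49  79
  184 190 131  14  27  18  13  18  18  23   9  17]
 [ 17  19  17  22   6 134 198 227 167  93  48  10  17  23  20  38 161 156
  211 215 183  16  46  23  26   9  13   9  21  18]
 [ 16  14  16  26  43 211 218 228 222 200 201 165 166 160 154  94 119 174
  216 210 173   7  36  25  23  19  22  18  22  14]
 [ 15  17  19  19 119 211 231 209 228 221 224 227 226 216 213 220 223 212
  224 213 135  21  22  17  14  15  11  16  25  18]
 [ 13   9  15  23  63 164 179 216 217 219 224 233 227 231 220 216 214 226
  214 212 142  28  24  19 
[... 2455 characters left out ...]
 90  89  92  90  88
   88  85  66  57  52  55  88  73  51  51  50  51]
 [ 58  62  64  69  73  82  82  86  85  90  87  90  86  88  87  90  86  89
   91  89  90  81  79  75  86  72  64  66  56  57]
 [ 56  59  56  56  57  63  64  71  73  75  80  80  85  87  87  86  88  87
   91  88  91  90  89  87  89  88  84  80  76  73]
 [ 59  53  57  55  56  57  55  53  52  61  59  66  71  75  78  80  86  84
   90  87  89  91  87  86  89  89  89  89  87  85]]
[[290.9476 155.5615]
 [298.9021 155.0625]
 [304.4796 158.5287]
 [302.0616 162.6188]
 [293.876  163.1495]
 [288.3426 159.5577]]
[[290.5665 160.7302]
 [298.4476 160.2248]
 [303.9662 163.7277]
 [301.5633 167.8612]
 [293.4554 168.3984]
 [287.9803 164.7696]]
```

Call:
carry_out([
  [0,[0,0,-4],[0,0,0]],
  [0,[-1,-2,-4],[0,0,0]],
  [0,[-1,-2,-4],[0,0,0]],
  [0,[-1,-2,0],[0,0,0]],
  [0,[-1,-2,2],[0,0,0]],
  [0,[-1,-2,2],[0,0,0]],
])

```text
time: 5.15
eef_pos: [0.5534, -0.2661, 0.0575]
orientation: [0.997, 0.074, -0.001, -0.0]
wrist_force: [0.0, 0.0, -1.8]
gripper_width: 0.0121
```

```bash
python3 -c "
from goal import *
rel(([.5556,-.2663,.0508],down(-81.3)))"
```

```text
t 5.15 p [ 0.5534 -0.2661  0.0575] yaw_y -81.48 F [ 0.   0.  -1.8] w 0.0121 q [ 0.41  0.79 -0.01  1.75  0.01  0.6  -1.03]
[2.2, 0.5, 6.7] [-0.0008, 0.0012, -0.0031]
```

It dropped in (z fell to 57.5 mm, no load). Push home.

Call:
carry_out([
  [0,[1,0,4],[0,0,0]],
  [0,[1,0,8],[0,0,0]],
  [0,[1,0,9],[0,0,0]],
  [0,[1,0,9],[0,0,0]],
])

```text
time: 5.48
eef_pos: [0.5554, -0.2665, 0.0505]
orientation: [0.997, 0.074, 0.0, 0.0]
wrist_force: [-1.7, 1.6, 8.8]
gripper_width: 0.0115
```

```bash
python3 -c "
from goal import *
rel(([.5556,-.2663,.0508],down(-81.3)))"
```

```text
t 5.48 p [ 0.5554 -0.2665  0.0505] yaw_y -81.48 F [-1.7  1.6  8.8] w 0.0115 q [ 0.41  0.8  -0.01  1.75  0.01  0.59 -1.03]
[0.2, -0.2, -0.3] [0.0006, -0.0008, -0.0031]
```

Call:
carry_out([
  [0,[0,0,-2],[0,0,0]],
  [35,[0,0,-2],[0,0,0]],
  [35,[0,0,-2],[0,0,0]],
  [35,[0,0,-2],[0,0,0]],
  [35,[0,0,-25],[0,0,0]],
  [35,[0,0,-65],[0,0,0]],
  [35,[0,0,-105],[0,0,0]],
  [35,[0,0,-125],[0,0,0]],
  [35,[0,0,-125],[0,0,0]],
])

```text
time: 6.23
eef_pos: [0.5581, -0.2677, 0.1797]
orientation: [0.997, 0.074, 0.004, 0.002]
wrist_force: [-0.4, 0.2, 0.8]
gripper_width: 0.0328
```

```bash
python3 -c "
from goal import *
rel(([.5373,.2846,.17],down(-13.3)))"
```

```text
t 6.23 p [ 0.5581 -0.2677  0.1797] yaw_y -81.49 F [-0.4  0.2  0.8] w 0.0328 q [ 0.41  0.63 -0.01  1.67  0.01  0.84 -1.03]
[61.1, -549.3, 7.4] [0.0096, -0.0043, -1.1901]
```

Call:
carry_out([
  [35,[61,-549,0],[0,0,-1.19]],
  [35,[61,-549,0],[0,0,-1.19]],
  [35,[61,-549,0],[0,0,-1.19]],
  [35,[61,-549,0],[0,0,-1.19]],
  [35,[61,-549,0],[0,0,-1.19]],
  [35,[61,-549,0],[0,0,-1.19]],
  [35,[61,-549,0],[0,0,-1.19]],
  [35,[61,-549,0],[0,0,-1.19]],
  [35,[61,-549,0],[0,0,-1.19]],
  [35,[61,-549,0],[0,0,-1.19]],
])

```text
time: 7.07
eef_pos: [0.5379, 0.1519, 0.1734]
orientation: [0.782, 0.623, -0.001, -0.001]
wrist_force: [0.8, 1.0, -0.8]
gripper_width: 0.0327
```

```bash
python3 - <<'E'
from goal import *
from cell import camera
rel(([.5373,.2846,.10],down(-13.3)))
d=camera("top");np.savez("top5.npz",**d);c=camera("side");np.savez("side5.npz",**c)
a=cv2.resize(d["image"][150:250,320:420],(400,400),interpolation=2)
b=cv2.resize(c["image"][110:190,245:345],(400,320),interpolation=2);b=np.vstack([b,np.zeros((80,400,3),np.uint8)])
cv2.imwrite("pics/s5.png",np.clip(np.hstack([a,b])*1.8,0,255).astype(np.uint8))
E
```

```text
t 7.07 p [0.5379 0.1519 0.1734] yaw_y -12.97 F [ 0.8  1.  -0.8] w 0.0327 q [-0.11  0.58 -0.33  1.82  0.25  0.78 -0.8 ]
[129.2, -30.2, 73.4] [-0.0017, 0.0006, 0.0058]
```

View pics/s5.png

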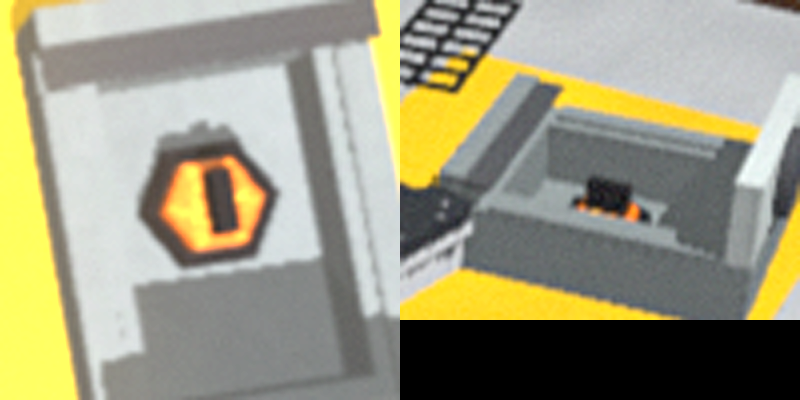

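The orange hexagon lies inside the black collar (crop 215,205), upright. On to the cover.

Call:
carry_out([
  [35,[129,-30,40],[0,0,0]],
  [35,[129,-30,40],[0,0,0]],
  [35,[129,-30,40],[0,0,0]],
  [35,[129,-30,60],[0,0,0.005]],
  [35,[129,-30,73],[0,0,0.005]],
  [35,[129,-30,73],[0,0,0.005]],
  [35,[129,-30,73],[0,0,0.005]],
])

```text
time: 7.75
eef_pos: [0.5387, 0.2812, 0.1]
orientation: [0.786, 0.618, -0.002, 0.0]
wrist_force: [0.1, 0.2, 0.2]
gripper_width: 0.0327
```

```bash
python3 - <<'E'
from goal import *
from cell import camera
rel(([.5373,.2846,.027],down(-13.3)))
c=camera("side");np.savez("side6.npz",**c)
cv2.imwrite("pics/s6.png",cv2.resize(c["image"][205:330,110:275],(792,600),interpolation=2))
E
```

```text
t 7.75 p [0.5387 0.2812 0.1   ] yaw_y -13.61 F [0.1 0.2 0.2] w 0.0327 q [-0.36  0.74 -0.28  1.74  0.29  0.71 -1.02]
[3.1, -1.9, 73.0] [-0.0022, 0.0028, -0.0055]
```

View pics/s6.png

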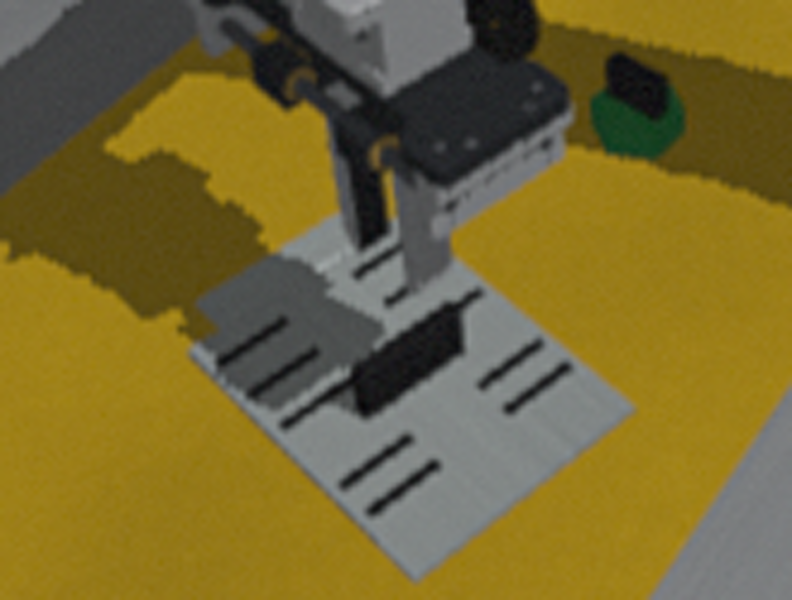

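```bash
python3 - <<'E'
from goal import *
c=load("side6.npz");print(cast(c,[[110+352/4.8,205+375/4.8],[110+460/4.8,205+305/4.8]],.036), cast(c,[[110+406/4.8,205+340/4.8]],.036))
E
```

```text
[[0.5434 0.3137 0.036 ]
 [0.5269 0.2546 0.036 ]] [[0.5353 0.2847 0.036 ]]
```

Call:
carry_out([
  [35,[3,-2,35],[0,0,-0.005]],
  [35,[3,-2,60],[0,0,-0.005]],
  [35,[3,-2,72],[0,0,-0.005]],
  [35,[3,-2,72],[0,0,-0.005]],
  [0,[3,-2,72],[0,0,-0.005]],
  [0,[3,-2,72],[0,0,-0.005]],
  [0,[3,-2,72],[0,0,-0.005]],
  [0,[3,-2,72],[0,0,-0.005]],
  [0,[3,-2,72],[0,0,-0.005]],
  [0,[3,-2,72],[0,0,-0.005]],
])

```text
time: 8.63
eef_pos: [0.5385, 0.2866, 0.031]
orientation: [0.784, 0.62, 0.001, -0.0]
wrist_force: [-1.2, -0.9, 7.4]
gripper_width: 0.0098
```

```bash
python3 - <<'E'
from goal import *
rel(([.5373,.2846,.22],down(-13.3)))
E
```

```text
t 8.63 p [0.5385 0.2866 0.031 ] yaw_y -13.3 F [-1.2 -0.9  7.4] w 0.0098 q [-0.39  0.84 -0.24  1.77  0.33  0.58 -1.06]
[-2.0, -0.6, -189.0] [0.0009, -0.0012, -0.0001]
```

```bash
cat > place.py <<'E'
from goal import *
YAW=-171.3;O=np.array([.5406,-.2688]);TIP=np.array([-.0022,.115,.031])  # tip in tool frame
a=np.radians(YAW);HX=np.array([np.cos(a),np.sin(a),0]);HY=np.array([-np.sin(a),np.cos(a),0])
def H2W(x,y,z): return np.r_[O,0]+HX*x/1e3+HY*y/1e3+[0,0,z/1e3]
def W2H(p): d=np.array(p)-np.r_[O,0];return np.array([d@HX,d@HY,d[2]])*1e3
def tipgoal(xt,zt,th,y=0,dyaw=0):
    G=down(YAW+180+dyaw,th);return H2W(xt,y,zt)-G.apply(TIP),G
def where():
    s=status.state();R=Ro.from_quat(s["orientation"]);m=R.as_matrix()
    print("tip H",W2H(s["eef_pos"]+R.apply(TIP)).round(1),"tilt",round(float(np.degrees(np.arcsin(-m[2,1]))),1),"yaw err",round(float(np.degrees(np.arctan2(m[1,1],m[0,1])))-YAW-180,2))
E
python3 - <<'E'
from place import *
print(tipgoal(-74,110,29)[0])
rel(tipgoal(-74,110,29),([.5385,.20,.24],down(-13.3)))
E
```

```text
[ 0.5288 -0.2684  0.1929]
t 8.63 p [0.5385 0.2866 0.031 ] yaw_y -13.3 F [-1.2 -0.9  7.4] w 0.0098 q [-0.39  0.84 -0.24  1.77  0.33  0.58 -1.06]
[-542.1, 118.5, -162.4] [0.5009, -0.0982, -0.3755]
[-84.0, 20.1, -209.1] [0.0009, -0.0012, -0.0001]
```

Call:
carry_out([
  [0,[0,0,-15],[0,0,0]],
  [0,[0,0,-45],[0,0,0]],
  [0,[0,0,-80],[0,0,0]],
  [0,[0,0,-118],[0,0,0]],
  [0,[0,0,-155],[0,0,0]],
  [0,[-10,2,-190],[0,0,0]],
  [0,[-30,6,-210],[0,0,0]],
  [0,[-55,12,-215],[0,0,0]],
  [0,[-84,20,-215],[0,0,0]],
  [0,[-84,20,-215],[0,0,0]],
])

```text
time: 9.47
eef_pos: [0.5394, 0.1913, 0.2451]
orientation: [0.787, 0.617, -0.002, 0.003]
wrist_force: [-0.7, -0.7, -2.5]
gripper_width: 0.0098
```

```bash
python3 - <<'E'
from place import *
from cell import camera
rel(tipgoal(-74,140,29))
for n in("side","top"):
    c=camera(n);np.savez(n+"7.npz",**c);globals()[n]=c["image"]
a=cv2.resize(top[100:290,60:230],(400,447));b=cv2.resize(side[150:320,110:280],(400,400));b=np.vstack([b,np.zeros((47,400,3),np.uint8)])
cv2.imwrite("pics/s7.png",np.clip(np.hstack([a,b])*1.5,0,255).astype(np.uint8))
E
```

```text
t 9.47 p [0.5394 0.1913 0.2451] yaw_y -13.75 F [-0.7 -0.7 -2.5] w 0.0098 q [-0.17  0.51 -0.34  1.71  0.21  0.96 -0.83]
[-448.9, 98.9, 25.3] [0.5009, -0.0926, -0.385]
```

View pics/s7.png

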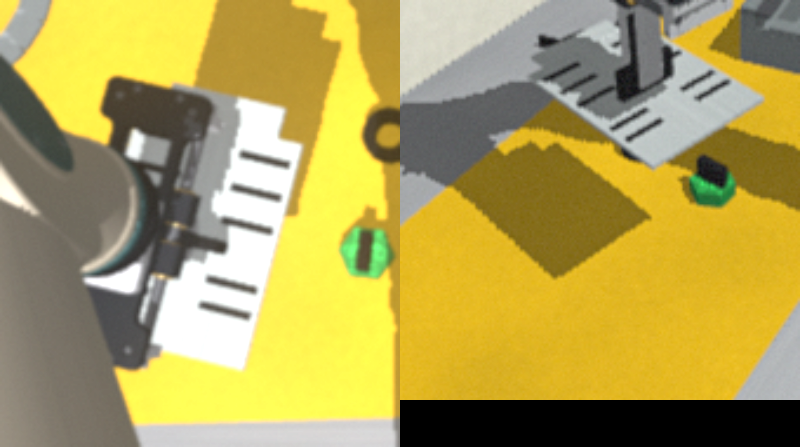

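Call:
carry_out([
  [0,[-20,4,0],[0.03,0,-0.03]],
  [0,[-55,12,0],[0.08,-0.01,-0.07]],
  [0,[-95,21,0],[0.14,-0.02,-0.11]],
  [0,[-135,30,0],[0.2,-0.03,-0.16]],
  [0,[-175,39,0],[0.26,-0.05,-0.21]],
  [0,[-215,47,0],[0.32,-0.06,-0.26]],
  [0,[-255,56,0],[0.38,-0.07,-0.31]],
  [0,[-295,65,0],[0.44,-0.08,-0.35]],
  [0,[-335,74,0],[0.5,-0.09,-0.385]],
  [0,[-375,83,0],[0.5,-0.09,-0.385]],
])

```text
time: 10.4
eef_pos: [0.5345, -0.1837, 0.242]
orientation: [0.625, 0.739, -0.187, -0.167]
wrist_force: [0.4, 0.6, -3.2]
gripper_width: 0.0098
```

```bash
python3 - <<'E'
from place import *
rel(tipgoal(-74,130,29));where()
E
```

```text
t 10.4 p [ 0.5345 -0.1837  0.242 ] yaw_y 9.8 F [ 0.4  0.6 -3.2] w 0.0098 q [ 0.36  0.79 -0.35  1.3   0.34  1.61  0.13]
[-83.0, -3.3, 34.0] [-0.0007, -0.0055, 0.0169]
tip H [-92.3 -85.  159.1] tilt 29.0 yaw err 1.1
```

Call:
carry_out([
  [0,[-30,-1,5],[0,-0.005,0.017]],
  [0,[-60,-3,15],[0,-0.005,0.017]],
  [0,[-78,-3,25],[0,-0.005,0.017]],
  [0,[-83,-3,34],[0,-0.005,0.017]],
  [0,[-83,-3,34],[0,-0.005,0.017]],
  [0,[-83,-3,34],[0,-0.005,0.017]],
  [0,[-83,-3,34],[0,-0.005,0.017]],
  [0,[-83,-3,34],[0,-0.005,0.017]],
])

```text
time: 11.07
eef_pos: [0.5283, -0.2667, 0.216]
orientation: [0.632, 0.734, -0.189, -0.161]
wrist_force: [0.4, -0.2, -2.0]
gripper_width: 0.01
```

```bash
python3 - <<'E'
from place import *
from cell import camera
rel(tipgoal(-74,110,29));where()
for n in("side","top"):
    c=camera(n);np.savez(n+"8.npz",**c);globals()[n]=c["image"]
a=cv2.resize(top[110:290,310:450],(400,514),interpolation=2);b=cv2.resize(side[80:220,230:370],(400,400),interpolation=2);b=np.vstack([b,np.zeros((114,400,3),np.uint8)])
cv2.imwrite("pics/s8.png",np.clip(np.hstack([a,b])*1.6,0,255).astype(np.uint8))
E
```

```text
t 11.07 p [ 0.5283 -0.2667  0.216 ] yaw_y 8.51 F [ 0.4 -0.2 -2. ] w 0.01 q [ 0.45  0.83 -0.33  1.27  0.39  1.57  0.22]
[-1.7, 11.4, 20.2] [0.0031, 0.0011, -0.0029]
tip H [-74.   -1.4 133.4] tilt 28.8 yaw err -0.19
```

View pics/s8.png

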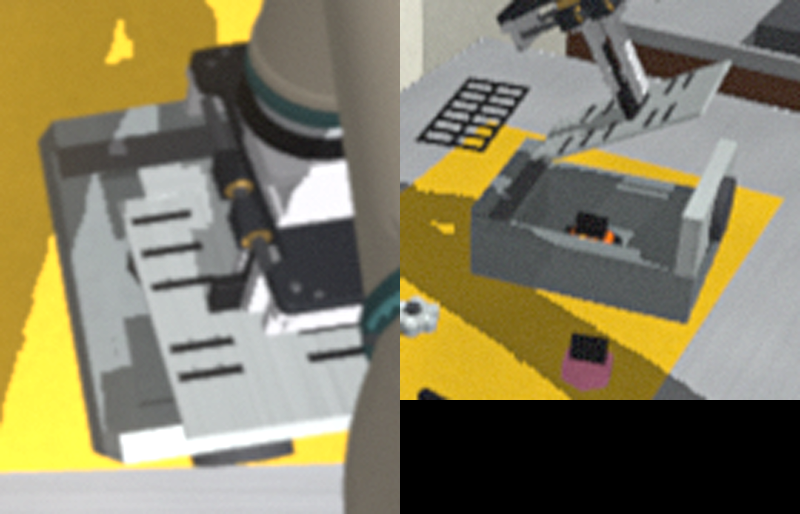

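The tilted cover hangs over the housing, tongue toward the ledge (crop 2: 550,155), cartridge seated below. I check the lateral offset from the visible plate corners.

```bash
python3 - <<'E'
from place import *
s=status.state();p=s["eef_pos"];R=Ro.from_quat(s["orientation"])
t=load("top8.npz");sd=load("side8.npz")
pts=p+R.apply(np.array([[62.8,91,27],[62.8,-85,27]])/1e3)
print("pred left corners top",proj(t,pts));print("mm per px approx",1/464.*.85*1e3)
# plate left edge in top picture: brightness step along rows
g=cv2.cvtColor(t["image"],cv2.COLOR_BGR2GRAY).astype(float);
v=proj(t,pts)
for r in range(190,258,6):
    xe=np.interp(r,v[:,1],v[:,0]);x0=int(xe)-8
    d=np.diff(g[r,x0:x0+17]);k=np.argmax(d);print(r,round(xe,1),"edge",x0+k+.5,round(d[k]),end=" | ")
print()
pts=p+R.apply(np.array([[62.8,-85,31],[-67.2,-85,31],[-67.2,-85,27],[62.8,91,31],[42.8,91,31],[42.8,115,31],[-47.2,115,31]])/1e3)
print("side pred [BL,BR,BRtop,FL,TL0,TL,TR]",proj(sd,pts))
print("side: cornerBR obs",230+(733-400)/2.857,80+62/2.857,"near BL obs",230+(713-400)/2.857,80+95/2.857)
E
```

```text
pred left corners top [[351.0129 180.3422]
 [375.6363 263.0326]]
mm per px approx 1.831896551724138
190 353.9 edge 353.5 30 | 196 355.7 edge 355.5 13 | 202 357.5 edge 356.5 40 | 208 359.2 edge 358.5 26 | 214 361.0 edge 360.5 12 | 220 362.8 edge 362.5 25 | 226 364.6 edge 363.5 24 | 232 366.4 edge 365.5 27 | 238 368.2 edge 367.5 29 | 244 370.0 edge 369.5 26 | 250 371.8 edge 371.5 28 | 256 373.5 edge 372.5 21 | 
side pred [BL,BR,BRtop,FL,TL0,TL,TR] [[335.3314 120.7625]
 [345.496  102.2803]
 [345.0196 101.0635]
 [280.2513 137.3027]
 [282.4956 134.2902]
 [275.7718 136.3361]
 [285.4594 123.7078]]
side: cornerBR obs 346.55582779138956 101.70108505425272 near BL obs 339.5554777738887 113.25166258312916
```

```bash
sed -i 's/-.0022,.115/-.0012,.115/' place.py; python3 - <<'E'
from place import *
rel(tipgoal(-74,100,29,.5),tipgoal(-74,75,29,.5),tipgoal(-74,66,29,.5),tipgoal(-88,64,29,.5));where()
E
```

```text
t 11.17 p [ 0.528  -0.2676  0.216 ] yaw_y 8.43 F [-0.4  0.4 -1.9] w 0.0098 q [ 0.45  0.83 -0.32  1.27  0.39  1.57  0.22]
[-2.3, 16.6, 28.7] [0.0027, 0.0014, -0.0042]
[-2.2, 28.7, 50.6] [0.0027, 0.0014, -0.0042]
[-2.2, 33.0, 58.5] [0.0027, 0.0014, -0.0042]
[-2.1, 46.2, 53.5] [0.0027, 0.0014, -0.0042]
tip H [-73.5  -1.4 133.4] tilt 28.8 yaw err -0.27
```

Call:
carry_out([
  [0,[-2,8,14],[0.003,0,-0.004]],
  [0,[-2,17,29],[0.003,0,-0.004]],
  [0,[-2,25,43],[0.003,0,-0.004]],
  [0,[-2,29,51],[0.003,0,-0.004]],
  [0,[-2,32,56],[0.003,0,-0.004]],
  [0,[-2,32,56],[0.003,0,-0.004]],
  [0,[-2,32,56],[0.003,0,-0.004]],
])

```text
time: 11.75
eef_pos: [0.5286, -0.2712, 0.1509]
orientation: [0.631, 0.734, -0.191, -0.163]
wrist_force: [-1.0, 0.2, -2.5]
gripper_width: 0.0098
```

```bash
python3 - <<'E'
from place import *
where();rel(tipgoal(-86,64,29,.5),tipgoal(-96,62.5,29,.5),tipgoal(-103,61.5,29,.5))
E
```

```text
tip H [-73.2   2.   67.9] tilt 29.1 yaw err -0.15
t 11.75 p [ 0.5286 -0.2712  0.1509] yaw_y 8.55 F [-1.   0.2 -2.5] w 0.0098 q [ 0.45  0.9  -0.32  1.31  0.41  1.47  0.19]
[1.3, 13.1, -2.6] [-0.0017, 0.0006, -0.0022]
[1.3, 22.5, -6.2] [-0.0017, 0.0006, -0.0022]
[1.3, 29.1, -8.7] [-0.0017, 0.0006, -0.0022]
```

Call:
carry_out([
  [0,[1,6,-1],[0,0,0]],
  [0,[1,13,-3],[0,0,0]],
  [0,[1,18,-5],[0,0,0]],
  [0,[1,22,-6],[0,0,0]],
  [0,[1,26,-7],[0,0,0]],
  [0,[1,26,-7],[0,0,0]],
])

```text
time: 12.25
eef_pos: [0.5551, -0.2657, 0.144]
orientation: [0.631, 0.734, -0.191, -0.163]
wrist_force: [-0.2, 0.3, -1.6]
gripper_width: 0.0095
```

```bash
python3 - <<'E'
from place import *
where();rel(tipgoal(-103,61.5,29,.5),tipgoal(-103,61,24,.5))
E
```

```text
tip H [-100.3    0.6   61. ] tilt 29.1 yaw err -0.1
t 12.25 p [ 0.5551 -0.2657  0.144 ] yaw_y 8.6 F [-0.2  0.3 -1.6] w 0.0095 q [ 0.43  0.95 -0.31  1.23  0.41  1.51  0.19]
[-0.1, 2.1, -1.6] [-0.0009, 0.0007, -0.0015]
[-0.1, 0.1, 9.0] [-0.0882, 0.0007, -0.0015]
```

```bash
python3 - <<'E'
from place import *
rel(*[tipgoal(-103,61.5,t,.5) for t in(27,25,23,21,19,17)])
E
```

```text
t 12.25 p [ 0.5551 -0.2657  0.144 ] yaw_y 8.6 F [-0.2  0.3 -1.6] w 0.0095 q [ 0.43  0.95 -0.31  1.23  0.41  1.51  0.19]
[-0.1, 1.1, 2.4] [-0.0358, 0.0007, -0.0015]
[-0.1, 0.2, 6.5] [-0.0707, 0.0007, -0.0015]
[-0.1, -0.5, 10.6] [-0.1056, 0.0007, -0.0015]
[-0.1, -1.1, 14.7] [-0.1405, 0.0008, -0.0015]
[-0.1, -1.5, 18.8] [-0.1754, 0.0008, -0.0015]
[-0.1, -1.8, 23.0] [-0.2103, 0.0008, -0.0015]
```

Call:
carry_out([
  [0,[0,1,2],[-0.036,0,0]],
  [0,[0,0,6.5],[-0.071,0,0]],
  [0,[0,-0.5,10.6],[-0.106,0,0]],
  [0,[0,-1,14.7],[-0.14,0,0]],
  [0,[0,-1.5,18.8],[-0.175,0,0]],
  [0,[0,-1.8,23],[-0.21,0,0]],
  [0,[0,-1.8,23],[-0.21,0,0]],
])

```text
time: 12.83
eef_pos: [0.5392, -0.2696, 0.1256]
orientation: [0.646, 0.749, -0.114, -0.097]
wrist_force: [-0.5, -0.5, -3.1]
gripper_width: 0.0097
```

```bash
python3 - <<'E'
from place import *
where();rel(*[tipgoal(-103,61.5,t,.5) for t in(15,13,11,9,7,5)])
E
```

```text
tip H [-99.2   2.2  62. ] tilt 17.2 yaw err -0.24
t 12.83 p [ 0.5392 -0.2696  0.1256] yaw_y 8.46 F [-0.5 -0.5 -3.1] w 0.0097 q [ 0.53  0.83 -0.36  1.48  0.41  1.18  0.17]
[1.3, 2.7, 3.7] [-0.038, 0.0013, -0.004]
[1.3, 1.8, 7.8] [-0.0729, 0.0014, -0.004]
[1.3, 1.1, 11.9] [-0.1078, 0.0014, -0.0039]
[1.3, 0.6, 16.0] [-0.1427, 0.0015, -0.0039]
[1.3, 0.1, 20.2] [-0.1776, 0.0016, -0.0039]
[1.3, -0.2, 24.3] [-0.2125, 0.0016, -0.0039]
```

Call:
carry_out([
  [0,[1.3,3,3.7],[-0.038,0,-0.004]],
  [0,[1.3,2.5,7.8],[-0.073,0,-0.004]],
  [0,[1.3,2,11.9],[-0.108,0,-0.004]],
  [0,[1.3,1.5,16],[-0.143,0,-0.004]],
  [0,[1.3,1,20],[-0.178,0,-0.004]],
  [0,[1.3,1,20],[-0.178,0,-0.004]],
  [0,[1.3,1,20],[-0.178,0,-0.004]],
])

```text
time: 13.42
eef_pos: [0.5361, -0.2682, 0.106]
orientation: [0.65, 0.758, -0.046, -0.039]
wrist_force: [0.2, 0.2, -1.9]
gripper_width: 0.0099
```

```bash
python3 - <<'E'
from place import *
from cell import camera
where();rel(*[tipgoal(-103.5,61.5,t,.5) for t in(7,5,3,1.5,0)])
t=camera("top");np.savez("top9.npz",**t)
s=status.state();p=s["eef_pos"];R=Ro.from_quat(s["orientation"])
v=proj(t,p+R.apply(np.array([[63.8,91,27],[63.8,-85,27]])/1e3));print(v)
g=cv2.cvtColor(t["image"],cv2.COLOR_BGR2GRAY).astype(int)
for r in range(185,256,10):
    xe=np.interp(r,v[:,1],v[:,0]);x0=int(xe)-10;print(r,round(xe,1),x0,g[r,x0:x0+20])
W=proj(t,[H2W(x,-68,64) for x in(-80,95)]);print("rail pred",W)
E
```

```text
tip H [-106.1   -0.2   61.2] tilt 7.0 yaw err 0.09
t 13.42 p [ 0.5361 -0.2682  0.106 ] yaw_y 8.79 F [ 0.2  0.2 -1.9] w 0.0099 q [ 0.61  0.78 -0.39  1.66  0.42  0.9   0.17]
[-0.6, -2.6, -0.0] [0.0005, 0.0012, 0.0015]
[-0.6, -3.6, 4.0] [-0.0344, 0.0011, 0.0015]
[-0.6, -4.4, 8.1] [-0.0693, 0.0011, 0.0015]
[-0.6, -5.0, 11.1] [-0.0955, 0.0011, 0.0015]
[-0.6, -5.5, 14.2] [-0.1217, 0.0011, 0.0016]
[[341.5221 171.759 ]
 [358.2857 255.1701]]
185 344.2 334 [65 65 66 67 69 67 67 67 66 67 72 85 92 92 92 90 90 90 91 92]
195 346.2 336 [66 66 68 66 66 66 65 65 65 66 73 88 93 93 92 92 91 91 90 90]
205 348.2 338 [ 66  67  67  67  65  65  67  65  66  67  73  88  92  77  67  80 105 124
 131 133]
215 350.2 340 [ 67  65  66  66  65  66  70  86 102 102 100 134 152 152 151 150 152 151
 151 150]
225 352.2 342 [ 68  78  98 108 107 108 108 108 106  99 100 134 146 120  83  54  46  43
  43  47]
235 354.2 344 [107 109 108 109 108 107 107 108 104  82  91 133 145 120  76  46  43  46
  50  48]
245 356.2 346 [ 68  66  67  67  68  68  68  67  68  68  89 129 140 128 117 114 115 115
 116 112]
255 358.3 348 [69 68 68 68 67 70 69 69 71 71 73 81 85 82 81 79 77 75 72 73]
rail pred [[340.1891 173.6419]
 [354.6054 256.5419]]
```

Call:
carry_out([
  [0,[-0.6,-2.6,1.5],[-0.012,0,0.0015]],
  [0,[-0.6,-3.2,4],[-0.034,0,0.0015]],
  [0,[-0.6,-3.6,6],[-0.052,0,0.0015]],
  [0,[-0.6,-4,8],[-0.07,0,0.0015]],
  [0,[-0.6,-4,8],[-0.07,0,0.0015]],
  [0,[-0.6,-4,8],[-0.07,0,0.0015]],
])

```text
time: 13.97
eef_pos: [0.532, -0.269, 0.0984]
orientation: [0.651, 0.759, -0.019, -0.016]
wrist_force: [0.4, 0.2, -2.2]
gripper_width: 0.0097
```

```bash
python3 - <<'E'
from place import *
where();rel(*[tipgoal(-103,z,t,.5) for z,t in((61,3),(61,1.5),(60.5,0),(59.5,0))])
E
```

```text
tip H [-104.8    0.1   61.7] tilt 2.9 yaw err 0.04
t 13.97 p [ 0.532  -0.269   0.0984] yaw_y 8.74 F [ 0.4  0.2 -2.2] w 0.0097 q [ 0.65  0.76 -0.4   1.73  0.43  0.78  0.18]
[-0.4, -1.7, 0.5] [0.0025, 0.001, 0.0007]
[-0.4, -2.4, 3.5] [-0.0237, 0.0009, 0.0007]
[-0.4, -3.1, 7.1] [-0.0498, 0.0009, 0.0008]
[-0.4, -3.1, 8.1] [-0.0498, 0.0009, 0.0008]
```

Call:
carry_out([
  [0,[-0.4,-1.9,1.8],[-0.012,0,0.001]],
  [0,[-0.4,-2.4,3.5],[-0.024,0,0.001]],
  [0,[-0.4,-2.8,5.3],[-0.037,0,0.001]],
  [0,[-0.4,-3.1,7.1],[-0.05,0,0.001]],
  [0,[-0.4,-3.1,8],[-0.05,0,0.001]],
  [0,[-0.4,-3.1,8],[-0.05,0,0.001]],
  [0,[-0.4,-3.1,8],[-0.05,0,0.001]],
])

```text
time: 14.55
eef_pos: [0.5281, -0.2701, 0.091]
orientation: [0.652, 0.759, -0.0, 0.0]
wrist_force: [-2.8, 0.5, 4.6]
gripper_width: 0.0098
```

```bash
python3 - <<'E'
from place import *
where();rel(*[tipgoal(-103,z,t,.5) for z,t in((60,0),(58,0))])
E
```

```text
tip H [-102.5    0.7   60. ] tilt 0.0 yaw err -0.03
t 14.55 p [ 0.5281 -0.2701  0.091 ] yaw_y 8.67 F [-2.8  0.5  4.6] w 0.0098 q [ 0.68  0.75 -0.41  1.79  0.44  0.69  0.18]
[0.1, 0.5, -0.0] [-0.0001, 0.0012, -0.0005]
[0.1, 0.5, 2.0] [-0.0001, 0.0012, -0.0005]
```

Call:
carry_out([
  [0,[0,0,1.5],[0,0,0]],
  [0,[0,0,3],[0,0,0]],
  [0,[0,0,3],[0,0,0]],
])

```text
time: 14.8
eef_pos: [0.5281, -0.2701, 0.0909]
orientation: [0.652, 0.758, -0.001, 0.001]
wrist_force: [-8.9, 3.8, 27.1]
gripper_width: 0.0099
```

```bash
python3 - <<'E'
from place import *
where();rel()
E
```

```text
tip H [-102.5    0.8   59.9] tilt 0.0 yaw err -0.04
t 14.8 p [ 0.5281 -0.2701  0.0909] yaw_y 8.66 F [-8.9  3.8 27.1] w 0.0099 q [ 0.68  0.75 -0.41  1.79  0.44  0.69  0.18]
```

Rigid contact at z = 60, flat. Relieve the press, release, retreat.

Call:
carry_out([
  [0,[0,0,-3],[0,0,0]],
  [0,[0,0,-3],[0,0,0]],
  [30,[0,0,-3],[0,0,0]],
  [30,[0,0,-3],[0,0,0]],
  [30,[0,0,-3],[0,0,0]],
  [30,[0,0,-20],[0,0,0]],
  [30,[0,0,-50],[0,0,0]],
  [30,[0,0,-90],[0,0,0]],
  [30,[0,0,-130],[0,0,0]],
  [30,[0,0,-130],[0,0,0]],
])

```text
time: 15.63
eef_pos: [0.533, -0.2709, 0.2247]
orientation: [0.652, 0.759, 0.002, 0.007]
wrist_force: [1.6, 0.3, 0.5]
gripper_width: 0.0283
```

```bash
python3 - <<'E'
from place import *
rel(([.50,0.05,.25],down(8.7)))
E
```

```text
t 15.63 p [ 0.533  -0.2709  0.2247] yaw_y 8.68 F [1.6 0.3 0.5] w 0.0283 q [ 0.74  0.58 -0.5   1.67  0.33  0.95  0.27]
[322.0, 16.1, -27.5] [0.0115, 0.0076, -0.0004]
```

Call:
carry_out([
  [30,[320,0,-25],[0,0,0]],
  [30,[320,0,-25],[0,0,0]],
  [30,[320,0,-25],[0,0,0]],
  [30,[320,0,-25],[0,0,0]],
  [30,[320,0,-25],[0,0,0]],
  [30,[320,0,-25],[0,0,0]],
  [30,[320,0,-25],[0,0,0]],
  [30,[320,0,-25],[0,0,0]],
  [30,[320,0,-25],[0,0,0]],
  [30,[320,0,-25],[0,0,0]],
])

```text
time: 16.47
eef_pos: [0.4799, 0.0483, 0.2422]
orientation: [0.65, 0.76, 0.0, 0.001]
wrist_force: [-0.7, -0.8, 0.1]
gripper_width: 0.0279
```

```bash
python3 - <<'E'
from place import *
from cell import camera
rel()
for n in("side","top"):
    c=camera(n);np.savez(n+"A.npz",**c);globals()[n]=c
a=cv2.resize(top["image"][130:280,310:450],(400,428),interpolation=2);b=cv2.resize(side["image"][110:210,240:380],(400,286),interpolation=2);b=np.vstack([b,np.zeros((142,400,3),np.uint8)])
cv2.imwrite("pics/sA.png",np.clip(np.hstack([a,b])*1.5,0,255).astype(np.uint8))
# expected plate corners (top surface z 64) and handle top when home
P=[H2W(x,y,64) for x,y in((-78.5,-65),(-78.5,65),(97.5,-65),(97.5,65))]+[H2W(12.5,y,96) for y in(-30,30)]
for n,c,(x0,y0),dx in(("top",top,(310,130),0),("side",side,(240,110),400)):
    print(n,((proj(c,P)-[x0,y0])*2.857+[dx,0]).round(0).tolist())
E
```

```text
t 16.47 p [0.4799 0.0483 0.2422] yaw_y 8.94 F [-0.7 -0.8  0.1] w 0.0279 q [ 0.24  0.41 -0.56  1.94  0.28  0.87 -0.3 ]
top [[91.0, 126.0], [265.0, 99.0], [132.0, 364.0], [310.0, 337.0], [169.0, 239.0], [254.0, 226.0]]
side [[489.0, 139.0], [528.0, 84.0], [648.0, 174.0], [676.0, 115.0], [582.0, 115.0], [597.0, 89.0]]
```

View pics/sA.png

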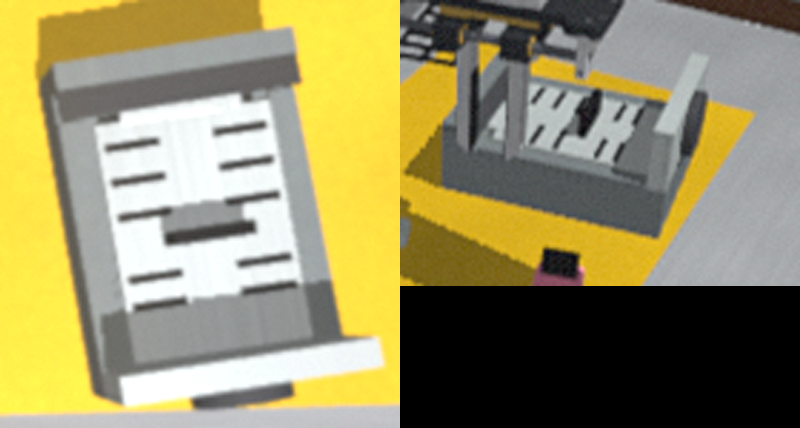

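```bash
python3 - <<'E'
from place import *
t=load("topA.npz");g=cv2.cvtColor(t["image"],cv2.COLOR_BGR2GRAY).astype(float)
ed=[]
for sgn in(-1,1):
    L=[]
    for x in range(-72,40,4):
        q=proj(t,H2W(x,sgn*65,64))[0];r=int(round(q[1]));x0=int(q[0])-6
        d=-sgn*np.diff(g[r,x0:x0+14]);k=int(np.argmax(d))
        w=np.clip(d[max(k-1,0):k+2],0,None);e=x0+.5+np.dot(w,np.arange(max(k-1,0),max(k-1,0)+len(w)))/w.sum()
        L.append(W2H(cast(t,[e,r],.064)[0])[:2])
    L=np.array(L);f=np.polyfit(L[:,0],L[:,1],1);res=L[:,1]-np.polyval(f,L[:,0]);k=abs(res)<1.5;f=np.polyfit(L[k,0],L[k,1],1)
    print(sgn,"y@-75",np.polyval(f,-75).round(2),"y@95",np.polyval(f,95).round(2),"slope deg",np.degrees(f[0]).round(2),k.sum(),len(k))
# near plate edge / back plate gap and plate front edge along centre line columns
for y in(-50,50):
    P=[H2W(x,y,64) for x in range(-95,-64,2)];q=proj(t,P);print(y,[int(g[int(round(b)),int(round(a))]) for a,b in q])
E
```

```text
-1 y@-75 -63.24 y@95 -63.18 slope deg 0.02 28 28
1 y@-75 67.0 y@95 66.0 slope deg -0.34 28 28
-50 [71, 72, 72, 71, 73, 68, 61, 86, 138, 160, 163, 161, 161, 164, 163, 154]
50 [68, 67, 68, 67, 69, 67, 71, 89, 146, 164, 164, 167, 166, 165, 165, 144]
```

```bash
python3 -c "
from cell import manip
print(manip.job_done())"
```

```text
the job is handed in; nothing more can be done
None
```

I put the orange cartridge fully down into its collar and refitted the cover flat in its recess. Everything is released, the arm is clear, and I handed the job in at about 16.5 s of the 61 s.

- **Cartridge:** On the first try it landed on the collar's rim, pressing with about 14 N. I lifted it and shifted it about 2 mm, and it dropped in. The gripper stopped within 0.5 mm of the height expected for a seated cartridge. A picture then showed it upright inside the collar.
- **Cover:** I held it tilted at 29°, slid the tongue under the ledge without contact, and swung it down in small steps. It came to rest flat, with the tip at housing x ≈ -102.5, y ≈ 0.8, z ≈ 60 mm. A 27 N press moved it no further.
- **Final picture:** It shows the cover between the rails, 130 mm wide when measured at seated height and square to within about 0.3°. The camera puts the cover's centre about 1.7 mm to the side, against 0.8 mm from the arm reading. Both are inside the 3 mm allowed.
- **Star knob and bushing:** I did not touch them, but I did not check them again at the end. My last crop shows only the housing.

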